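Draw a slipped anchor disc into line with a drift

TASK

The clamp bolt of this monitor-arm mount cannot be fitted: the loose anchor disc inside has slipped, so that its hole stands several millimetres out of line under the hole in the mount's top plate. Take the tapered drift from the punch rack, feel through the top hole with its point for the hole in the disc, and work the drift gently down through both, so that it draws the disc into line, until its collar sits flat on the top plate. Let go and leave it standing upright there, fully home; leave the other two punches in the rack.

Things in the scene. Friction and masses are not known exactly. Their poses are not given: they have to be found in the camera images.
- drift: The tapered drift, a steel punch hanging upright in the rack, 0.11 to 0.22 kg. Origin: centre of the underside of its flat collar (25 mm across, 5 mm thick), z up its axis. Above the collar a ringed dark grip 18 mm across with a bright domed head, its top at 63 mm; below it a bright shank 54 mm long, 14.4 mm across for 20 mm, then tapering over 34 mm to a blunt point 3.5 mm across
- drift_grip (a point): Middle of the drift's grip, on its axis, 34 mm above the underside of the collar and 29 mm below the top of the head
- drift_tip (a point): Point of the drift, on its axis, 54 mm below the underside of the collar and 88 mm below drift_grip
- pin_punch_grip (a point): Middle of the grip of the pin punch, which stays in the rack: same grip and collar as the drift, but a thin straight shank, 8 mm across and 50 mm long. The three punches may hang in any order
- centre_punch_grip (a point): Middle of the grip of the centre punch, which stays in the rack: same grip and collar as the drift, but a straight shank 13 mm across and only 36 mm long, ending in a short sharp cone
- rack: Open-fronted dark steel punch rack, 52 x 194 x 72 mm, fixed: a top plate on two end legs with three 16 mm holes along its y axis, at y = -46, 0 and 46 mm, in which the punches hang by their collars. Origin under its centre on the desk, z up
- mount: Mount of the monitor arm, screwed down: a dark steel bed plate 190 x 120 x 8 mm, two upright cheeks and an aluminium top plate 166 x 76 x 6 mm, its upper face 70 mm above the desk. Origin under its centre on the desk, x along it, z up. The hole for the clamp bolt is at x = -45 mm, y = 0; a swivel post, 48 mm across, at x = 46 mm carries the arm's first link, up to 136 mm high, pointing to +x
- mount_hole (a point): Centre of the clamp-bolt hole in the top plate, at its upper face: round, 15.2 mm across, 6 mm deep. 0.5 mm under the plate the hidden anchor disc, 42 mm across and 10 mm thick, hole 15.2 mm, stands 8.6 to 9.6 mm off to an unknown side. It slides flat any way at about 5 N and stays put. Below it is free space: 62 mm from the upper face to the bed plate
Mind the look-alikes: they are no part of the job. Leave any blue or turquoise look-alike of the drift alone.

How it is judged:
By the outcome, as a careful person would: the job done as asked, in the order asked, and still so for the second after the job is handed in, with the robot touching nothing.
It also fails if it takes over 58 s, if anything falls off the work surface, if the arm or the gripper's body presses on something with over 40 N, if the wrist force passes 120 N, or if a joint passes its speed limit or range.

ROBOT

A 6-joint arm with a two-finger parallel gripper is mounted at the origin on a cart in front of the work surface, level with it; the furniture and walls round the work are solid. World frame = base frame: x ahead of the robot, y to its left, z up, the work surface at z = 0. Lengths are in m, angles in degrees, forces in N, time in s.
With the tool pointing down it reaches from about 0.25 to 0.725 m from the base axis. Payload 9.7 kg.
Tool frame: the origin (TCP) lies at the very end of the fingers, on their centre line; the grasp point (between the pads) lies 19 mm behind it; z points along the fingers, y is the line along which they close (so a half turn about z gives the same grasp; the last joint's range is limited). The gripper opens to 85 mm and grips with 20 to 120 N. Pads are 22 mm wide; open, the fingers measure 114 mm over their backs; the gripper's body (76 mm by 85 mm) begins 54 mm behind the grasp point. The pads swing forward as they close: fully open they stand 13 mm farther back than shut.
Start: joints at [66.406, 4.979, 10.078, 95.1, 0, 90], TCP at [0.22, 0.504, 0.231] pointing down, gripper open.
Joint ranges: [-179.16, 179.16], [-48.56, 103.87], [-65.8, 70.77], [-126.05, 130.52], [-82.76, 87.17], [-180, 180]. Speed limits (degrees/s): [127.2, 127.2, 147.25, 180, 180, 180].

INTERFACE

Orientations are given as [roll, pitch, yaw] about the fixed x, y, z axes, in that order (R = Rz(yaw) Ry(pitch) Rx(roll)).
In Python, from workcell import bot, viewer, finder gives the robot as it stands. The module is installed in compiled form; this text tells all that it offers.
- The arm moves only by the shell command python3 -m inch 'ROWS' [FORCE]. ROWS is JSON, a list that holds one entry, the list of rows, each a list of 7 numbers: the opening in per cent of the stroke, from 0 (shut) to 100 (fully open), then the shift along the tool's x, y, z in mm, then the turn, a rotation vector about the tool's x, y, z in degrees. In form: [[[grip, tx, ty, tz, ax, ay, az], ...]]. A call has 1 to 8 rows; each row shifts and turns the commanded pose from where the row before left it, along the tool's axes as they then stand; what a row does not reach is not made up. A row lasts 1/8 s, in which the tool goes at most 62.5 mm and 10.7 degrees, less where a joint would pass 70% of its speed; a pose out of reach is approached as far as the arm can. A call with a gripper value outside its range is refused whole. The fingers move at their own pace and stop on an object; FORCE is the grip in N (left out, the last holds). Time passes only in rows, so rows that do not move let the fingers close. It gives the time, the measured TCP pose, the force, the opening and the grip force at its end, in the units of the state.
- bot.get_obs(): the state, without advancing time (a new reading comes with each control period).
- viewer.camera(name): name is "scene" or "top" or "wrist"; returns a dict with "pixels" (384x512x3 uint8, red, green, blue), "vfov" (degrees; the focal length in pixels is half the picture's height over the tangent of half this angle, whatever the lens; pixels are square), "cx", "cy" (the principal point, pixels), "R" (3x3) and "t" (3): a world point X has camera coordinates R X + t. Camera axes: x right, y down, z forward; pixel columns grow to the right and rows downward; lengths in m; the calibration is good to about 2 mm. A picture is of the moment at which its call begins. There is no depth.
- bot.job_done(): hands the job in; it is judged then, once.
Trained networks look in the newest picture that a camera, given by its name, has taken for a name from the list of things; names that differ only in an ending like _2 or _b are one class to them, and where a whole thing is asked for, a point or a joint stands for the part that bears it (a point fixed in the world has none). Each returns a list of dicts, best first, with "conf" (0 to 1); they miss things now and then, are a little off and sometimes report something else, mostly with a low value. They report only what shows in the picture. A call takes as long as a camera call. They do not tell look-alikes from the thing itself.
- finder.outline_of(camera, thing): "pixels" (384x512 bool, what is visible of it) and "extent" ([centre column, centre row, width, height] in pixels, round what is visible of it).
- finder.mark_of(camera, thing): "position" ([column, row] in pixels: a listed point, or the origin of a listed thing).
The state is a dict: "time": time; "q": joint angles; "qd": joint speeds; "joint_efforts": joint torques, N m; "ee_pos": TCP position; "tcp_rot": TCP orientation; "wrist_force": force on the tool from outside, world axes, zero at the start; "torque": the same for the moment, N m; "opening": finger opening in m; "grasp_force": force on a finger pad.
Only numpy, scipy, OpenCV 4.12 (cv2) and the standard library are available. Lean on these libraries where they do the work, as an engineer would, in place of code of your own. Each camera call takes 0.05 s, during which the arm holds its last target. There are 200 camera calls.

## Working session

There is one attempt and no reset: what is moved stays moved. The work goes in short steps, Python scripts to look and compute and a shell command to move; the robot and the scene stay as the last step left them, time stands still between calls to the robot, and variables do not carry over. Pictures are saved under pics/ and viewed, at most 10 in all, crops included, and the job is handed in when it is done.

```bash
mkdir -p pics; cat > h.py <<'E'
import numpy as np, cv2, math
from workcell import bot, viewer, finder
def cam(n):
    c=viewer.camera(n); c['f']=c['pixels'].shape[0]/2/math.tan(math.radians(c['vfov'])/2)
    c['R']=np.array(c['R']);c['t']=np.array(c['t']); return c
def ray(c,p):
    d=c['R'].T@np.array([(p[0]-c['cx'])/c['f'],(p[1]-c['cy'])/c['f'],1]); return -c['R'].T@c['t'],d/np.linalg.norm(d)
def atz(c,p,z):
    o,d=ray(c,p); return o+d*(z-o[2])/d[2]
def proj(c,X):
    v=c['R']@np.array(X)+c['t']; return c['f']*v[:2]/v[2]+[c['cx'],c['cy']]
def tri(l):
    A=np.zeros((3,3));b=np.zeros(3)
    for c,p in l:
        o,d=ray(c,p);M=np.eye(3)-np.outer(d,d);A+=M;b+=M@o
    return np.linalg.solve(A,b)
def save(n,im,s=1):
    cv2.imwrite('pics/'+n,cv2.resize(im[:,:,::-1],None,fx=s,fy=s,interpolation=cv2.INTER_CUBIC))
E
python3 - <<'E'
from h import *
np.set_printoptions(precision=3,suppress=True)
S=cam('scene');T=cam('top')
save('s.png',S['pixels'],1.5);save('t.png',T['pixels'],1.5)
for n in ['drift_grip','pin_punch_grip','centre_punch_grip','drift_tip','rack','mount','mount_hole','drift']:
    for k,c in (('scene',S),('top',T)):
        print(n,k,[(np.round(m['position'],1).tolist(),round(m['conf'],2)) for m in finder.mark_of(k,n)][:4])
o=bot.get_obs();print(o['time'],o['ee_pos'],o['tcp_rot'],o['wrist_force'])
for c in (S,T): print(-c['R'].T@c['t'],c['R'][2])
E
```

```text
drift_grip scene [([331.7, 185.3], 0.73), ([269.2, 227.7], 0.7), ([291.6, 172.1], 0.7), ([286.3, 200.3], 0.67)]
drift_grip top [([292.3, 227.6], 0.67), ([260.0, 158.9], 0.67), ([240.2, 217.1], 0.6), ([301.7, 151.3], 0.53)]
pin_punch_grip scene [([309.9, 209.4], 0.75)]
pin_punch_grip top []
centre_punch_grip scene [([332.7, 215.9], 0.55)]
centre_punch_grip top [([325.6, 190.8], 0.5)]
drift_tip scene [([268.5, 260.1], 0.86), ([280.2, 199.5], 0.83), ([324.4, 214.5], 0.79), ([240.0, 222.6], 0.73)]
drift_tip top [([292.5, 236.8], 0.54), ([255.5, 172.1], 0.54), ([293.6, 164.3], 0.54)]
rack scene [([305.9, 245.1], 0.97)]
rack top [([303.8, 200.6], 0.64)]
mount scene [([233.7, 169.5], 0.64)]
mount top [([195.4, 174.2], 0.75)]
mount_hole scene [([218.9, 153.4], 0.69)]
mount_hole top [([187.6, 181.6], 0.76)]
drift scene [([266.6, 244.5], 0.92), ([285.0, 212.6], 0.8), ([290.4, 180.7], 0.8), ([237.6, 204.7], 0.6)]
drift top [([292.6, 232.8], 0.62), ([294.6, 159.4], 0.6), ([188.7, 181.5], 0.55), ([246.5, 218.9], 0.5)]
0.9 [0.22  0.504 0.231] [179.999  -0.    156.406] [-0.202 -0.291  0.007]
[ 0.061 -0.463  0.637] [ 0.532  0.53  -0.66 ]
[ 0.393 -0.     0.95 ] [ 0.147 -0.035 -0.988]
```

View pics/s.png

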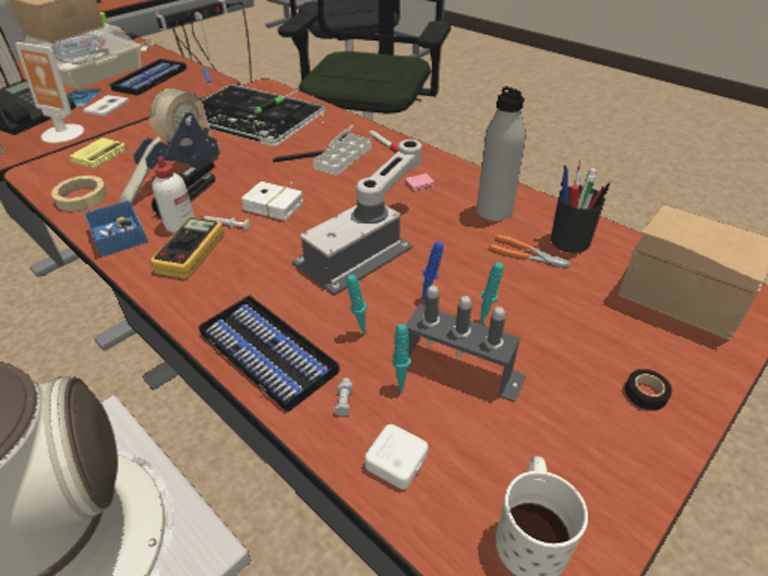

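View pics/t.png

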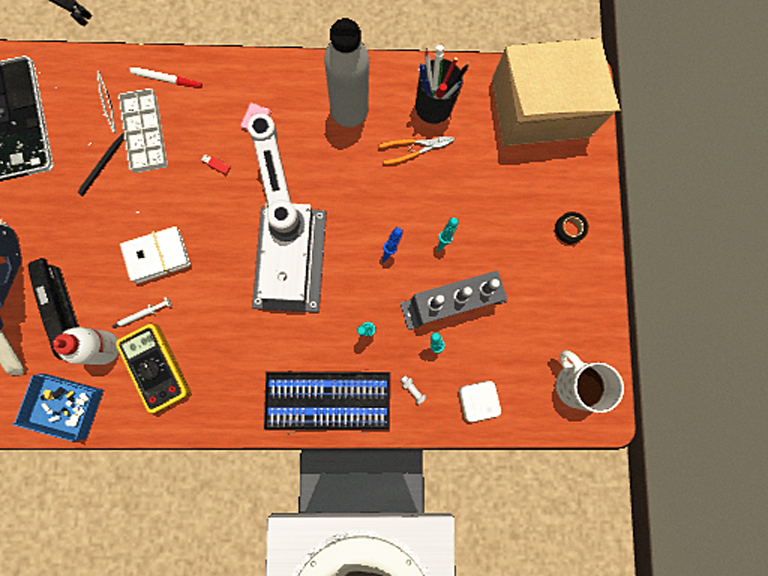

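The top image shows the mount at about (190,170), with its bolt hole at (188,184). The rack is at (303,200), with three dark-gripped punches at (291,200), (309,195) and (327,190). The four blue or turquoise pieces around it are the look-alikes. In the scene image the candidates are the dark grips at (288,203), (309,210) and (332,217). I'll enlarge that area to see the shanks.

```bash
python3 - <<'E'
from h import *
np.set_printoptions(precision=4,suppress=True)
S=cam('scene');T=cam('top')
save('c.png',S['pixels'][180:275,255:355],6)
G=[]
for n in ['drift_grip','pin_punch_grip','centre_punch_grip']:
    print(n,[(np.round(m['position'],1).tolist(),round(m['conf'],2)) for m in finder.mark_of('scene',n)],[(np.round(m['position'],1).tolist(),round(m['conf'],2)) for m in finder.mark_of('top',n)])
for z in (.068,.072,.102): print(z, atz(S,(286.3,200.3),z), atz(S,(309.9,209.4),z),atz(S,(332.7,215.9),z))
# dome tops top view z=.072+.063
for p in [(290.5,198),(309,194),(327,189)]: print(atz(T,p,.135))
print('hole',atz(S,(218.9,153.4),.07),atz(T,(187.6,181.6),.07),'mount',atz(S,(233.7,169.5),0),atz(T,(195.4,174.2),0),'rack',atz(S,(305.9,245.1),0),atz(T,(303.8,200.6),0))
E
```

```text
drift_grip [([318.1, 189.5], 0.78), ([199.9, 215.4], 0.77), ([286.6, 201.4], 0.71), ([251.1, 228.3], 0.66), ([356.7, 198.8], 0.55)] [([275.5, 146.4], 0.81), ([217.1, 237.4], 0.81), ([261.0, 224.3], 0.65), ([306.7, 133.8], 0.63), ([290.4, 200.3], 0.61)]
pin_punch_grip [([306.1, 209.5], 0.71)] [([307.7, 192.3], 0.42)]
centre_punch_grip [([331.7, 217.7], 0.61)] [([325.0, 190.2], 0.63)]
0.068 [ 0.5436 -0.0906  0.068 ] [ 0.5561 -0.1462  0.068 ] [ 0.5732 -0.1933  0.068 ]
0.072 [ 0.5402 -0.0932  0.072 ] [ 0.5526 -0.1484  0.072 ] [ 0.5696 -0.1952  0.072 ]
0.102 [ 0.5147 -0.1128  0.102 ] [ 0.5265 -0.1651  0.102 ] [ 0.5426 -0.2094  0.102 ]
[ 0.5097 -0.1141  0.135 ]
[ 0.5196 -0.1578  0.135 ]
[ 0.532  -0.2008  0.135 ]
hole [0.5595 0.1484 0.07  ] [0.5582 0.1369 0.07  ] mount [0.5981 0.1384 0.    ] [0.5921 0.1273 0.    ] rack [ 0.5204 -0.1698  0.    ] [ 0.5222 -0.1693  0.    ]
```

View pics/c.png

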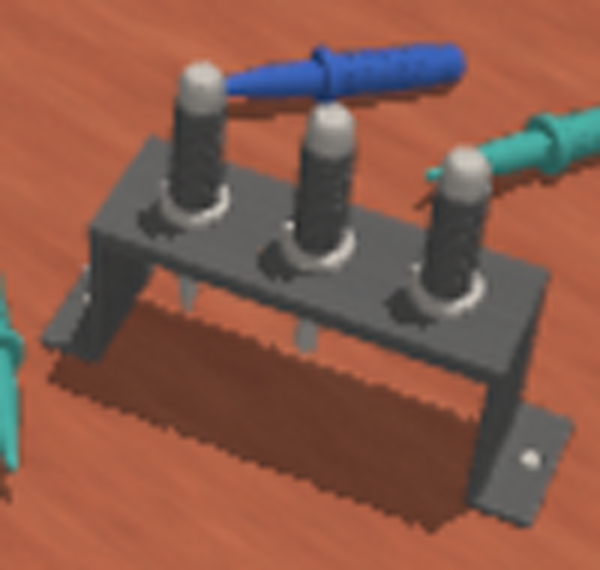

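The left punch in the crop, scene (287,201), has a narrow shank that tapers to a point, so it is the drift. The middle one has a thin straight shank (pin punch). The right one's shank doesn't show below the plate (short centre punch). The networks agree on all three. The coloured look-alikes lie elsewhere. I'll move above the drift with the fingers closing across the rack row, at yaw 104°.

```bash
cat >> h.py <<'E'
def plan(goal,yaw,n):
    from scipy.spatial.transform import Rotation as Ro
    o=bot.get_obs();p=np.array(o['ee_pos']);R=Ro.from_euler('xyz',o['tcp_rot'],degrees=True)
    G=Ro.from_euler('xyz',[180,0,yaw],degrees=True)
    rv=(R.inv()*G).as_rotvec(degrees=True)/n
    for i in range(n):
        print(np.round(R.inv().apply((np.array(goal)-p)/n)*1000,1).tolist(),np.round(rv,2).tolist()); R=R*Ro.from_rotvec(rv,degrees=True)
E
python3 -c "
from h import *
plan([.51,-.114,.231],104,12)"
```

```text
[-42.7, -37.5, 0.0] [0.0, -0.0, 4.37]
[-45.5, -34.2, 0.0] [0.0, -0.0, 4.37]
[-48.0, -30.6, 0.0] [0.0, -0.0, 4.37]
[-50.1, -26.9, 0.0] [0.0, -0.0, 4.37]
[-52.0, -23.0, 0.0] [0.0, -0.0, 4.37]
[-53.6, -18.9, 0.0] [0.0, -0.0, 4.37]
[-54.9, -14.8, 0.0] [0.0, -0.0, 4.37]
[-55.9, -10.6, 0.0] [0.0, -0.0, 4.37]
[-56.5, -6.3, 0.0] [0.0, -0.0, 4.37]
[-56.9, -2.0, 0.0] [0.0, -0.0, 4.37]
[-56.8, 2.4, 0.0] [0.0, -0.0, 4.37]
[-56.5, 6.7, 0.0] [0.0, -0.0, 4.37]
```

```bash
python3 -m inch '[[[100,-42.7,-37.5,0,0,0,4.4],[100,-45.5,-34.2,0,0,0,4.4],[100,-48,-30.6,0,0,0,4.4],[100,-50.1,-26.9,0,0,0,4.4],[100,-52,-23,0,0,0,4.4],[100,-53.6,-18.9,0,0,0,4.4]]]' 60
python3 -c "
from h import *
plan([.51,-.114,.215],104,8)"
```

```text
time: 2.05
ee_pos: [0.3649, 0.1932, 0.2315]
tcp_rot: [180.0, 0.0, 129.9]
wrist_force: [1.2, 0.3, 0.3]
opening: 0.0856
grasp_force: 0.0
[-41.1, -10.7, 2.1] [0.01, 0.0, 3.23]
[-41.6, -8.4, 2.1] [0.01, 0.0, 3.23]
[-42.0, -6.0, 2.1] [0.01, 0.0, 3.23]
[-42.3, -3.6, 2.1] [0.01, 0.0, 3.23]
[-42.4, -1.2, 2.1] [0.01, 0.0, 3.23]
[-42.4, 1.2, 2.1] [0.01, 0.0, 3.23]
[-42.3, 3.6, 2.1] [0.01, 0.0, 3.23]
[-42.0, 5.9, 2.1] [0.01, 0.0, 3.23]
```

```bash
python3 -m inch '[[[100,-41,-10.7,2,0,0,3.2],[100,-41.6,-8.4,2,0,0,3.2],[100,-42,-6,2,0,0,3.2],[100,-42.3,-3.6,2,0,0,3.2],[100,-42.4,-1.2,2,0,0,3.2],[100,-42.4,1.2,2,0,0,3.2],[100,-42.3,3.6,2,0,0,3.2],[100,-42,6,2,0,0,3.2]]]'
python3 - <<'E'
from h import *
np.set_printoptions(precision=4,suppress=True)
W=cam('wrist');T=cam('top');S=cam('scene')
im=W['pixels'].copy()
save('w.png',im,1.5)
print(-W['R'].T@W['t'],W['R'][2],bot.get_obs()['ee_pos'])
for n in ['drift_grip','pin_punch_grip','centre_punch_grip','drift','rack']:
    for m in finder.mark_of('wrist',n): print(n,np.round(m['position'],1),round(m['conf'],2),atz(W,m['position'],{'drift':.072,'rack':0}.get(n,.106)))
E
```

```text
time: 3.05
ee_pos: [0.5114, -0.1128, 0.2153]
tcp_rot: [180.0, 0.0, 104.3]
wrist_force: [1.1, -0.2, 1.1]
opening: 0.0854
grasp_force: 0.0
[ 0.4917 -0.0335  0.3587] [ 0.0792 -0.3112 -0.947 ] [ 0.5111 -0.1128  0.2146]
drift_grip [248.7 193.6] 0.84 [ 0.5098 -0.1202  0.106 ]
drift_grip [224.9  99.5] 0.73 [ 0.4738 -0.0509  0.106 ]
drift_grip [397.3 177. ] 0.7 [ 0.6251 -0.0759  0.106 ]
drift_grip [399.1 250.1] 0.56 [ 0.653  -0.1389  0.106 ]
pin_punch_grip [249.8 242.5] 0.57 [ 0.5219 -0.1644  0.106 ]
centre_punch_grip [253.4 288.7] 0.75 [ 0.5369 -0.2104  0.106 ]
drift [379.9 154.4] 0.96 [ 0.6193 -0.0654  0.072 ]
drift [248. 182.] 0.79 [ 0.5088 -0.1208  0.072 ]
drift [375.3 235.9] 0.77 [ 0.6454 -0.1441  0.072 ]
drift [201.5 116.5] 0.58 [ 0.4546 -0.0723  0.072 ]
rack [250.5 200.6] 0.85 [ 0.5217 -0.1646  0.    ]
```

View pics/w.png

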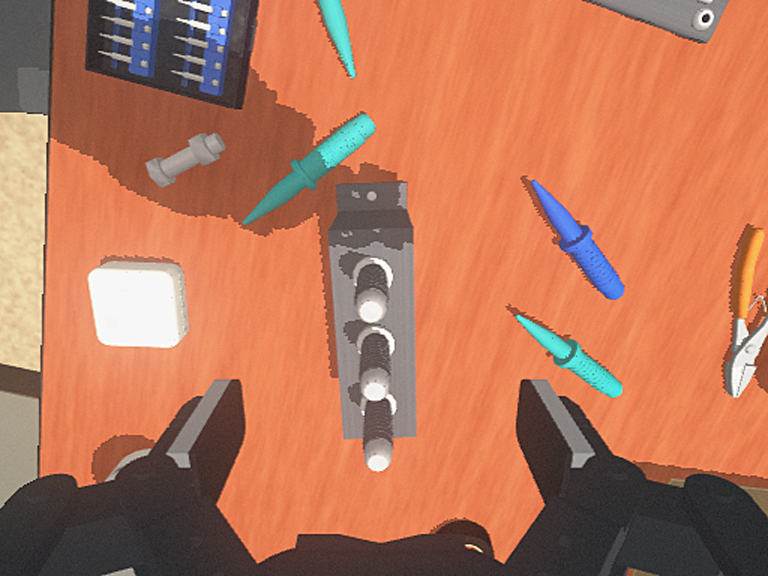

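The wrist image shows the three rack punches with domes at (247,205), (250,257) and (252,305). The one at (248,194) is the drift, with fingers either side of the row. The look-alikes are well away from it.

```bash
python3 - <<'E'
from h import *
np.set_printoptions(precision=4,suppress=True)
C={n:cam(n) for n in('wrist','top','scene')}
g=np.array([.510,-.118,.106]);L=[]
for n,c in C.items():
    ms=finder.mark_of(n,'drift_grip');q=proj(c,g)
    m=min(ms,key=lambda m:np.hypot(*(m['position']-q)));print(n,m['position'],q,atz(c,m['position'],.106));L.append((c,m['position']))
print(tri(L))
print(atz(C['wrist'],(247.5,203),.135))
o=bot.get_obs();print(o['ee_pos'])
E
```

```text
wrist [248.6, 198.4] [249.5882 193.761 ] [ 0.5102 -0.1222  0.106 ]
top [261.9, 223.7] [290.4704 199.5685] [ 0.451  -0.0487  0.106 ]
scene [287.3, 203.7] [286.8417 201.191 ] [ 0.5049 -0.1235  0.106 ]
[ 0.4883 -0.0967  0.1102]
[ 0.5081 -0.1156  0.135 ]
[ 0.5108 -0.1111  0.2154]
```

```bash
python3 -m inch '[[[100,-5.6,-2.4,30,0,0,0],[100,0,0,40,0,0,0],[100,0,0,40,0,0,0],[100,0,0,16.5,0,0,0],[100,0,0,0,0,0,0],[20,0,0,0,0,0,0],[0,0,0,0,0,0,0],[0,0,0,0,0,0,0]]]' 60
python3 -m inch '[[[0,0,0,0,0,0,0],[0,0,0,0,0,0,0],[0,0,0,0,0,0,0]]]' 60
```

```text
time: 4.75
ee_pos: [0.5104, -0.1175, 0.0896]
tcp_rot: [179.9, 0.0, 104.4]
wrist_force: [0.9, 0.5, -1.0]
opening: 0.032
grasp_force: 0.0
time: 5.12
ee_pos: [0.5094, -0.1177, 0.0893]
tcp_rot: [-179.9, 0.0, 104.4]
wrist_force: [-5.1, -1.4, 5.7]
opening: 0.0165
grasp_force: 58.4
```

```bash
python3 -m inch '[[[0,0,0,-15,0,0,0],[0,0,0,-30,0,0,0],[0,0,0,-40,0,0,0],[0,0,0,-35,0,0,0],[0,0,0,0,0,0,0],[0,0,0,0,0,0,0]]]' 60
python3 - <<'E'
from h import *
np.set_printoptions(precision=4,suppress=True)
W=cam('wrist');T=cam('top');S=cam('scene')
o=bot.get_obs();e=np.array(o['ee_pos']);print(e,o['tcp_rot'],o['wrist_force'],o['opening'])
L=e+[0,0,-.069]
for n,c in(('wrist',W),('top',T),('scene',S)):
    print(n,'exp tip',proj(c,L),[(np.round(m['position'],1).tolist(),round(m['conf'],2)) for m in finder.mark_of(n,'drift_tip')],'exp grip',proj(c,e+[0,0,.019]),[(np.round(m['position'],1).tolist(),round(m['conf'],2)) for m in finder.mark_of(n,'drift_grip')])
q=proj(S,L).astype(int);a=S['pixels'][q[1]-70:q[1]+50,q[0]-60:q[0]+60]
b=W['pixels'][170:384,130:380]
im=np.hstack([cv2.resize(a,(380,380)),cv2.resize(b,(400,380))]);save('g.png',im)
save('wf.png',W['pixels']);
E
```

```text
time: 5.88
ee_pos: [0.5099, -0.1173, 0.2081]
tcp_rot: [-180.0, -0.0, 104.4]
wrist_force: [0.2, -0.7, -2.6]
opening: 0.0166
grasp_force: 58.8
[ 0.5095 -0.1173  0.2075] [-179.8928   -0.06    104.4081] [ 0.121   0.2477 -2.6788] 0.01636744663256852
wrist exp tip [252.0635 202.8046] [([240.5, 45.5], 0.97), ([254.6, 206.6], 0.95), ([165.3, 145.5], 0.59), ([362.9, 113.0], 0.58)] exp grip [251.2149 272.1338] [([225.7, 95.2], 0.88), ([253.0, 277.5], 0.85), ([401.9, 247.0], 0.67), ([404.8, 178.0], 0.6)]
top exp tip [292.0689 197.8907] [([286.9, 243.0], 0.75), ([242.4, 223.5], 0.6), ([260.0, 169.5], 0.48)] exp grip [298.0602 191.9589] [([261.5, 225.4], 0.67), ([277.1, 146.0], 0.65), ([216.7, 238.3], 0.58)]
scene exp tip [287.1232 189.3549] [([237.2, 220.6], 0.68), ([288.4, 194.4], 0.65), ([256.6, 254.6], 0.58), ([326.3, 210.1], 0.55), ([289.2, 189.4], 0.46)] exp grip [289.2959 153.718 ] [([355.6, 200.9], 0.8), ([197.9, 211.9], 0.79), ([320.0, 190.1], 0.71), ([292.1, 155.0], 0.64), ([251.5, 228.9], 0.61)]
```

View pics/g.png

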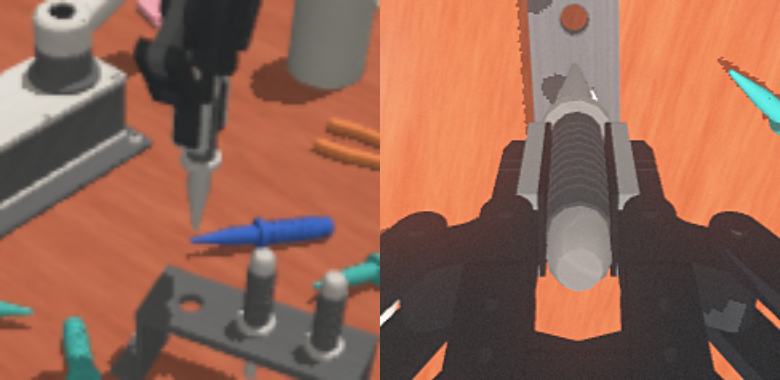

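The drift hangs upright in the grip with its tapered shank clear, and its tip shows at wrist (254,207). The other two punches are still in the rack. Next I'll go near the mount with the hole under the wrist camera.

```bash
python3 -c "
from h import *
plan([.558,.095,.200],104.4,6)"
```

```text
[32.3, 16.6, 1.4] [-0.0, -0.0, 0.0]
[32.3, 16.6, 1.4] [-0.0, -0.0, 0.0]
[32.3, 16.6, 1.4] [-0.0, -0.0, 0.0]
[32.3, 16.6, 1.4] [-0.0, -0.0, 0.0]
[32.3, 16.6, 1.4] [-0.0, -0.0, 0.0]
[32.3, 16.6, 1.4] [-0.0, -0.0, 0.0]
```

```bash
python3 -m inch '[[[0,32.3,16.6,0,0,0,0],[0,32.3,16.6,0,0,0,0],[0,32.3,16.6,0,0,0,0],[0,32.3,16.6,0,0,0,0],[0,32.3,16.6,0,0,0,0],[0,32.3,16.6,0,0,0,0],[0,0,0,35,0,0,0],[0,0,0,0,0,0,0]]]' 60
cat > look.py <<'E'
from h import *
import sys
np.set_printoptions(precision=4,suppress=True)
C={n:cam(n) for n in('wrist','top','scene')}
o=bot.get_obs();e=np.array(o['ee_pos']);print(e,o['tcp_rot'],o['wrist_force'],o['time'])
for n,c in C.items():
    print(n,'exp tip',proj(c,e+[0,0,-.0713]),[(np.round(m['position'],1).tolist(),round(m['conf'],2)) for m in finder.mark_of(n,'drift_tip')])
    for m in finder.mark_of(n,'mount_hole'): print('  hole',np.round(m['position'],1),round(m['conf'],2),atz(c,m['position'],.07))
W=C['wrist'];ms=finder.mark_of('wrist','mount_hole')
if ms:
    x,y=map(int,ms[0]['position']);x0=max(0,x-25);y0=max(0,y-25)
    a=W['pixels'][y0:y0+50,x0:x0+50]
    print('crop',x0,y0)
    save(sys.argv[1],np.hstack([cv2.resize(W['pixels'],(480,360)),cv2.resize(a,(320,360),interpolation=cv2.INTER_CUBIC)]))
E
python3 look.py m1.png
```

```text
time: 7.32
ee_pos: [0.5569, 0.0952, 0.1713]
tcp_rot: [-179.7, -0.0, 104.4]
wrist_force: [-1.0, 1.2, -1.7]
opening: 0.0167
grasp_force: 59.0
[0.5585 0.0947 0.1751] [179.9386   0.0074 104.3733] [ 0.4394 -0.9756 -1.6821] 7.475
wrist exp tip [254.9514 205.2815] [([249.5, 207.5], 0.76), ([85.4, 321.4], 0.74), ([144.3, 243.0], 0.65)]
  hole [263.3 137.5] 0.77 [0.554  0.1375 0.07  ]
top exp tip [202.9524 179.0881] [([288.8, 242.9], 0.76), ([295.7, 162.9], 0.68), ([257.1, 166.1], 0.57), ([242.9, 222.1], 0.49), ([303.9, 201.0], 0.19)]
scene exp tip [232.3893 151.1018] [([234.5, 216.6], 0.87), ([286.2, 194.4], 0.78), ([258.1, 254.4], 0.74), ([327.7, 210.2], 0.68), ([232.5, 151.9], 0.45)]
  hole [221.  155.4] 0.87 [0.5572 0.138  0.07  ]
crop 238 112
```

View pics/m1.png

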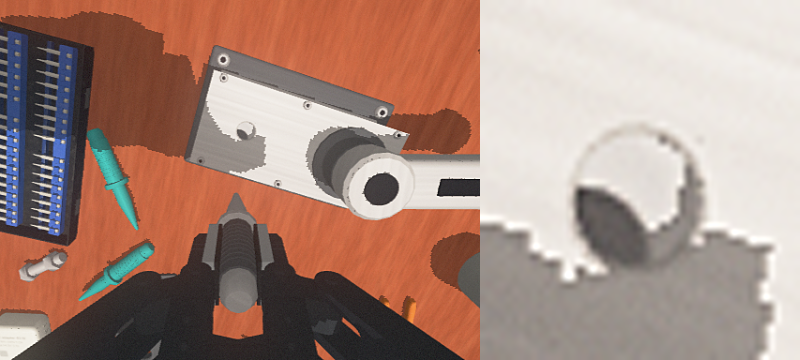

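The wrist image shows the hole centre at about (263,139), lit through to the disc. The dark lens at (258.6,143.7), to its lower left, is the disc's hole. The drift's tip is at about (253,207.5). I'll work out the direction and the shift.

```bash
python3 - <<'E'
from h import *
np.set_printoptions(precision=4,suppress=True)
W=cam('wrist');o=bot.get_obs();e=np.array(o['ee_pos'])
h=atz(W,(262.8,139.0),.07)
tip=atz(W,(252.8,207.5),e[2]-.0713)
a=atz(W,(253.3,138.4),.0635);b=atz(W,(264.25,148.4),.0635);d=b-a
n=np.array([d[1],-d[0],0]);n/=np.linalg.norm(n);n*=np.sign(n@((a+b)/2-h))
l=atz(W,(258.6,143.7),.0635)
print('h',h,'tip',tip,tip-e,'ends',a,b,'n',n,'lens',l,(l-h)*1e3, 'lens len',np.linalg.norm(d))
for k in (0,4.8e-3):
  D=h+n*k-tip; y=np.radians(o['tcp_rot'][2]); print(k,'tool mm',1e3*np.array([D[0]*np.cos(y)+D[1]*np.sin(y),D[0]*np.sin(y)-D[1]*np.cos(y),-D[2]]))
E
```

```text
h [0.5562 0.1356 0.07  ] tip [0.5596 0.0909 0.1028] [ 0.0013 -0.004  -0.0713] ends [0.5492 0.1332 0.0635] [0.5597 0.1276 0.0635] n [-0.4702 -0.8825  0.    ] lens [0.5544 0.1301 0.0635] [-1.8276 -5.4908 -6.5   ] lens len 0.01194496685805308
0 tool mm [44.1327  7.7772 32.8269]
0.0048 tool mm [40.5904  4.538  32.8269]
```

```bash
python3 -m inch '[[[0,20,2.3,0,0,0,0],[0,20.6,2.2,0,0,0,0],[0,0,0,24,0,0,0],[0,0,0,0,0,0,0],[0,0,0,0,0,0,0]]]' 60
sed -i 's/x-25/x-30/;s/y-25/y-30/;s/y0+50,x0:x0+50/y0+60,x0:x0+60/' look.py
python3 look.py m2.png
```

```text
time: 8.5
ee_pos: [0.5525, 0.1361, 0.1504]
tcp_rot: [180.0, -0.0, 104.4]
wrist_force: [-0.4, 0.9, -2.4]
opening: 0.0161
grasp_force: 59.0
[0.5528 0.1357 0.1507] [179.9309   0.0005 104.4005] [ 0.0904  0.1798 -2.1365] 8.65
wrist exp tip [252.8862 202.9847] [([250.7, 205.0], 0.9), ([136.5, 291.6], 0.64)]
  hole [255.7 195.8] 0.78 [0.5543 0.1382 0.07  ]
top exp tip [187.4438 183.0064] [([243.7, 222.7], 0.81), ([294.9, 159.3], 0.69), ([255.7, 171.2], 0.57), ([287.8, 239.6], 0.47)]
  hole [188.4 185.7] 0.88 [0.5477 0.1345 0.07  ]
scene exp tip [220.0638 153.5225] [([255.8, 253.6], 0.82), ([237.0, 217.2], 0.78), ([285.3, 193.3], 0.54), ([224.2, 150.2], 0.45)]
  hole [218.  158.2] 0.57 [0.544  0.1348 0.07  ]
crop 225 165
```

```bash
ls pics; python3 - <<'E'
from h import *
W=cam('wrist');S=cam('scene')
a=cv2.resize(W['pixels'][165:245,210:290],(390,390),interpolation=cv2.INTER_CUBIC)
b=cv2.resize(S['pixels'][110:190,180:260],(390,390),interpolation=cv2.INTER_CUBIC)
save('m3.png',np.hstack([a,b]))
E
```

```text
c.png
g.png
m1.png
m2.png
s.png
t.png
w.png
wf.png
```

View pics/m3.png

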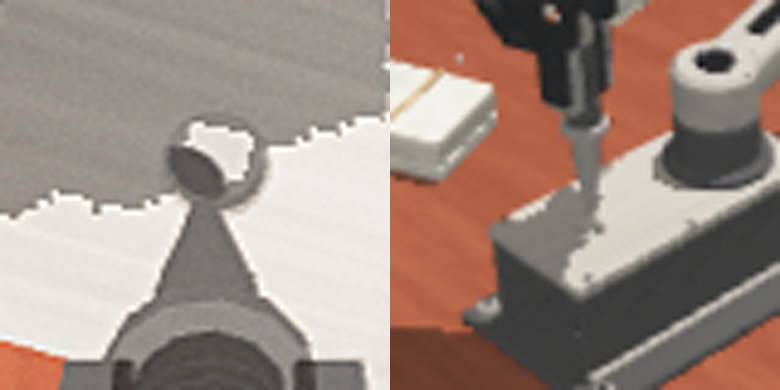

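The wrist view shows the hole centre at (255,198), the disc's dark lens at (250.5,200.5), and the tip just above the plate at (251.6,206).

```bash
python3 - <<'E'
from h import *
np.set_printoptions(precision=4,suppress=True)
W=cam('wrist');o=bot.get_obs();e=np.array(o['ee_pos'])
h=atz(W,(254.9,197.8),.07);tip=atz(W,(251.6,206),e[2]-.0713);l=atz(W,(250.4,200.5),.0635)
y=np.radians(o['tcp_rot'][2])
f=lambda D:1e3*np.array([D[0]*np.cos(y)+D[1]*np.sin(y),D[0]*np.sin(y)-D[1]*np.cos(y),-D[2]])
print(h,tip,l,'tool: lens-h',f(l-h),'hole-tip',f(h-tip),'lens-tip',f(l-tip),'n*4.8',f(np.array([-.0023,-.0042,0])))
print(f(atz(W,(252,206),.0794)-atz(W,(252,205),.0794)))
E
```

```text
[0.5541 0.1362 0.07  ] [0.5525 0.1324 0.0785] [0.5519 0.1309 0.0635] tool: lens-h [-4.5779 -3.4229  6.5   ] hole-tip [3.2128 2.4192 8.4796] lens-tip [-1.3651 -1.0037 14.9796] n*4.8 [-3.496  -3.2723 -0.    ]
[-0.7717 -0.0013  0.    ]
```

```bash
python3 -m inch '[[[0,-0.6,-0.7,4,0,0,0],[0,0,0,4,0,0,0],[0,0,0,3,0,0,0],[0,0,0,0,0,0,0]]]' 60;  python3 -m inch '[[[0,0,0,3,0,0,0],[0,0,0,1.5,0,0,0],[0,0,0,0,0,0,0]]]' 60
```

```text
time: 9.65
ee_pos: [0.5518, 0.1347, 0.1384]
tcp_rot: [-180.0, -0.0, 104.4]
wrist_force: [0.1, -0.6, -2.8]
opening: 0.0162
grasp_force: 59.0
time: 10.02
ee_pos: [0.5519, 0.1347, 0.1341]
tcp_rot: [-180.0, 0.0, 104.4]
wrist_force: [-0.5, -0.4, -1.5]
opening: 0.0164
grasp_force: 59.0
```

```bash
python3 -m inch '[[[0,0,0,1.5,0,0,0],[0,0,0,1.5,0,0,0],[0,0,0,0,0,0,0]]]' 60;  python3 -m inch '[[[0,0,0,2,0,0,0],[0,0,0,0,0,0,0]]]' 60
```

```text
time: 10.4
ee_pos: [0.5519, 0.1348, 0.1311]
tcp_rot: [-180.0, -0.0, 104.4]
wrist_force: [-0.3, 0.2, -1.5]
opening: 0.0167
grasp_force: 59.0
time: 10.65
ee_pos: [0.5519, 0.1347, 0.1291]
tcp_rot: [-180.0, 0.0, 104.4]
wrist_force: [0.3, 0.5, -2.1]
opening: 0.0163
grasp_force: 59.0
```

The tip is inside the disc hole with no contact force. Now I'll draw it toward the centre.

```bash
python3 -m inch '[[[0,1,0.8,1,0,0,0],[0,1,0.8,1,0,0,0],[0,0,0,0,0,0,0]]]' 60;  python3 -m inch '[[[0,1,0.8,1,0,0,0],[0,0.8,0.7,1,0,0,0],[0,0,0,0,0,0,0]]]' 60
```

```text
time: 11.02
ee_pos: [0.5528, 0.1367, 0.1272]
tcp_rot: [-180.0, 0.0, 104.4]
wrist_force: [-1.9, -4.3, -0.9]
opening: 0.0166
grasp_force: 59.5
time: 11.4
ee_pos: [0.554, 0.1392, 0.1251]
tcp_rot: [-180.0, 0.0, 104.4]
wrist_force: [-0.8, -3.9, 0.4]
opening: 0.0166
grasp_force: 59.5
```

```bash
python3 -m inch '[[[0,0,0,2,0,0,0],[0,0,0,2,0,0,0],[0,0,0,2,0,0,0],[0,0,0,0,0,0,0]]]' 60;  python3 -m inch '[[[0,0,0,2,0,0,0],[0,0,0,2,0,0,0],[0,0,0,0,0,0,0]]]' 60
```

```text
time: 11.9
ee_pos: [0.5539, 0.1392, 0.1188]
tcp_rot: [-180.0, -0.0, 104.4]
wrist_force: [-1.6, -4.3, -2.2]
opening: 0.016
grasp_force: 59.5
time: 12.28
ee_pos: [0.5539, 0.1392, 0.115]
tcp_rot: [-180.0, -0.0, 104.4]
wrist_force: [-2.3, -4.1, -1.7]
opening: 0.0164
grasp_force: 59.5
```

```bash
python3 -m inch '[[[0,0,0,2,0,0,0],[0,0,0,1,0,0,0],[0,0,0,0,0,0,0]]]' 60;  python3 -m inch '[[[0,0,0,1,0,0,0],[0,0,0,1,0,0,0],[0,0,0,0,0,0,0]]]' 60;
```

```text
time: 12.65
ee_pos: [0.5539, 0.1392, 0.1122]
tcp_rot: [-180.0, -0.0, 104.4]
wrist_force: [-2.2, -3.8, 0.6]
opening: 0.0165
grasp_force: 59.5
time: 13.02
ee_pos: [0.554, 0.1392, 0.1102]
tcp_rot: [-180.0, -0.0, 104.4]
wrist_force: [-2.1, -3.4, 0.1]
opening: 0.0167
grasp_force: 59.5
```

```bash
python3 -m inch '[[[0,0,0,1,0,0,0],[0,0,0,0,0,0,0]]]' 60;  python3 -m inch '[[[0,0,0,1,0,0,0],[0,0,0,0,0,0,0]]]' 60; python3 -m inch '[[[0,0,0,1,0,0,0],[0,0,0,0,0,0,0]]]' 60
```

```text
time: 13.28
ee_pos: [0.5539, 0.1392, 0.1092]
tcp_rot: [-180.0, -0.0, 104.4]
wrist_force: [-3.3, -3.8, 0.9]
opening: 0.0165
grasp_force: 59.5
time: 13.52
ee_pos: [0.5539, 0.1392, 0.1082]
tcp_rot: [-180.0, -0.0, 104.4]
wrist_force: [-2.4, -4.1, 0.8]
opening: 0.0165
grasp_force: 59.6
time: 13.78
ee_pos: [0.5538, 0.1392, 0.1072]
tcp_rot: [-180.0, -0.0, 104.4]
wrist_force: [-4.5, -4.1, 1.8]
opening: 0.016
grasp_force: 59.7
```

```bash
python3 -m inch '[[[0,0.1,-0.3,0.5,0,0,0],[0,0,0,0.5,0,0,0],[0,0,0,0,0,0,0]]]' 60;  python3 -m inch '[[[0,0,0,1,0,0,0],[0,0,0,0,0,0,0]]]' 60; python3 -m inch '[[[0,0,0,1,0,0,0],[0,0,0,0,0,0,0]]]' 60
```

```text
time: 14.15
ee_pos: [0.5537, 0.1392, 0.1062]
tcp_rot: [-180.0, 0.0, 104.4]
wrist_force: [-3.3, -4.2, 2.2]
opening: 0.0165
grasp_force: 59.7
time: 14.4
ee_pos: [0.5536, 0.1392, 0.1052]
tcp_rot: [-180.0, 0.0, 104.4]
wrist_force: [-2.9, -4.1, 0.8]
opening: 0.0166
grasp_force: 59.7
time: 14.65
ee_pos: [0.5536, 0.1392, 0.1042]
tcp_rot: [-180.0, -0.0, 104.4]
wrist_force: [-3.6, -3.4, 1.1]
opening: 0.0165
grasp_force: 59.7
```

```bash
python3 -m inch '[[[0,0,-0.1,1,0,0,0],[0,0,0,1,0,0,0],[0,0,0,0,0,0,0]]]' 60;  python3 -m inch '[[[0,0,0,1,0,0,0],[0,0,0,1,0,0,0],[0,0,0,0,0,0,0]]]' 60; python3 -m inch '[[[0,0,0,1,0,0,0],[0,0,0,1,0,0,0],[0,0,0,0,0,0,0]]]' 60
```

```text
time: 15.02
ee_pos: [0.5535, 0.1392, 0.1021]
tcp_rot: [-180.0, -0.0, 104.4]
wrist_force: [-3.3, -3.1, 1.1]
opening: 0.0167
grasp_force: 59.7
time: 15.4
ee_pos: [0.5535, 0.1392, 0.1]
tcp_rot: [-180.0, -0.0, 104.4]
wrist_force: [-3.8, -4.2, 0.4]
opening: 0.0166
grasp_force: 59.7
time: 15.78
ee_pos: [0.5534, 0.1392, 0.098]
tcp_rot: [-180.0, -0.0, 104.4]
wrist_force: [-4.1, -3.0, 0.1]
opening: 0.016
grasp_force: 59.7
```

```bash
python3 -m inch '[[[0,0,-0.1,2,0,0,0],[0,0,0,2,0,0,0],[0,0,0,0,0,0,0]]]' 60;  python3 -m inch '[[[0,0,0,2,0,0,0],[0,0,0,1,0,0,0],[0,0,0,0,0,0,0]]]' 60; python3 -m inch '[[[0,0,0,1,0,0,0],[0,0,0,1,0,0,0],[0,0,0,0,0,0,0]]]' 60
```

```text
time: 16.15
ee_pos: [0.5534, 0.1391, 0.094]
tcp_rot: [-180.0, -0.0, 104.4]
wrist_force: [-3.3, -3.1, -1.9]
opening: 0.0164
grasp_force: 59.6
time: 16.52
ee_pos: [0.5534, 0.1392, 0.0912]
tcp_rot: [-180.0, 0.0, 104.4]
wrist_force: [-4.0, -3.5, -1.7]
opening: 0.0159
grasp_force: 59.7
time: 16.9
ee_pos: [0.5533, 0.1391, 0.0892]
tcp_rot: [-180.0, -0.0, 104.4]
wrist_force: [-4.2, -3.2, -0.1]
opening: 0.0164
grasp_force: 59.7
```

Contact is expected near TCP z 0.087.

```bash
python3 -m inch '[[[0,0,0,1,0,0,0],[0,0,0,0.6,0,0,0],[0,0,0,0,0,0,0]]]' 60;  python3 -m inch '[[[0,0,0,0.6,0,0,0],[0,0,0,0,0,0,0]]]' 60; python3 -m inch '[[[0,0,0,0.5,0,0,0],[0,0,0,0,0,0,0]]]' 60
```

```text
time: 17.27
ee_pos: [0.5533, 0.1392, 0.0877]
tcp_rot: [-180.0, 0.0, 104.4]
wrist_force: [-4.5, -4.1, -0.2]
opening: 0.0166
grasp_force: 59.7
time: 17.52
ee_pos: [0.5533, 0.1391, 0.0874]
tcp_rot: [-180.0, 0.0, 104.4]
wrist_force: [-5.6, -5.3, 2.8]
opening: 0.0167
grasp_force: 59.8
time: 17.77
ee_pos: [0.5533, 0.1392, 0.0873]
tcp_rot: [180.0, 0.0, 104.4]
wrist_force: [-6.1, -4.6, 6.0]
opening: 0.0161
grasp_force: 60.0
```

```bash
python3 -m inch '[[[0,0,0,0.5,0,0,0],[0,0,0,0,0,0,0]]]' 60; python3 -m inch '[[[45,0,0,0,0,0,0],[45,0,0,0,0,0,0],[45,0,0,0,0,0,0],[45,0,0,0,0,0,0]]]'; python3 -m inch '[[[45,0,0,-5,0,0,0],[45,0,0,-20,0,0,0],[45,0,0,-40,0,0,0],[45,0,0,-40,0,0,0],[45,-40,0,-10,0,0,0],[45,-40,0,0,0,0,0],[45,0,0,0,0,0,0]]]'
python3 - <<'E'
from h import *
W=cam('wrist');S=cam('scene')
np.set_printoptions(precision=4,suppress=True)
for n,c in(('wrist',W),('scene',S)):
    print(n,proj(c,[.5545,.1365,.07]),[(np.round(m['position'],1).tolist(),round(m['conf'],2)) for m in finder.mark_of(n,'drift')])
x,y=proj(W,[.5545,.1365,.08]).astype(int);y0=max(0,y-45);x0=max(0,x-45)
a=cv2.resize(W['pixels'][y0:y0+90,x0:x0+90],(390,390),interpolation=cv2.INTER_CUBIC)
b=cv2.resize(S['pixels'][110:190,180:260],(390,390),interpolation=cv2.INTER_CUBIC)
save('e.png',np.hstack([a,b]))
E
```

```text
time: 18.02
ee_pos: [0.5534, 0.1391, 0.0873]
tcp_rot: [180.0, 0.0, 104.4]
wrist_force: [-8.3, -4.8, 9.3]
opening: 0.0168
grasp_force: 60.4
time: 18.52
ee_pos: [0.5536, 0.1394, 0.086]
tcp_rot: [180.0, -0.0, 104.4]
wrist_force: [0.2, 0.4, -0.5]
opening: 0.0383
grasp_force: 0.0
time: 19.4
ee_pos: [0.574, 0.0596, 0.2015]
tcp_rot: [180.0, 0.0, 104.2]
wrist_force: [0.2, 0.1, 0.3]
opening: 0.0385
grasp_force: 0.0
wrist [252.6223  85.3796] [([119.4, 249.6], 0.93), ([120.8, 156.0], 0.91), ([286.5, 281.0], 0.64), ([287.7, 342.3], 0.56)]
scene [220.5975 156.1028] [([310.8, 190.8], 0.69), ([345.5, 203.2], 0.63), ([214.6, 213.6], 0.61), ([254.6, 239.7], 0.5), ([220.1, 155.7], 0.44)]
```

View pics/e.png

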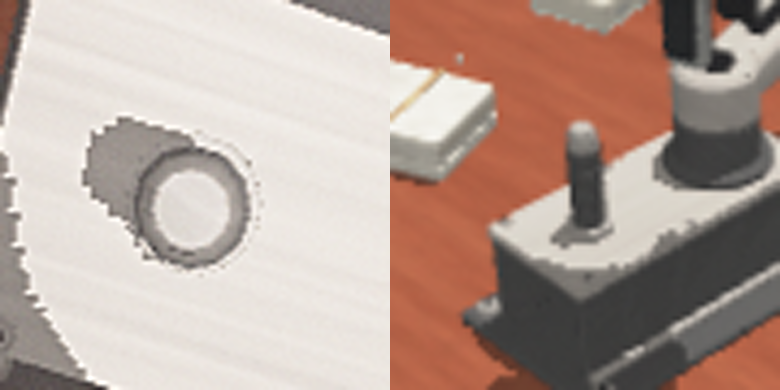

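The drift stands upright with its collar flat on the top plate: the domed head is at wrist (252,85), and the scene camera shows it at (220,156). The gripper is clear of it, so I'm handing in.

```bash
python3 -c "
from workcell import bot
print(bot.job_done())"
```

```text
the job is handed in; nothing more can be done
None
```

The drift stands upright and fully home through both holes with its collar on the top plate, the pin and centre punches were left in the rack, and the job was handed in at about 19.5 s of the 58 s allowed.

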